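# Roll the spindle shaft under the dial gauge

### The job

The dial gauge on the granite base has been set with the dark master rod and now has to check the bright steel spindle shaft. Without grasping or lifting the shaft, gently push its top sideways with the fingertips so that it rolls over the granite until it lies centred along the yellow line, with the gauge's plunger riding on top of it. Then leave it lying still there; do not touch the gauge with the robot, and leave the master rod and the other things about it alone.

Things in the scene. Friction and masses are not known exactly. Their poses are not given: they have to be found in the camera images.
- line_mid (a point): Middle of the yellow line (2.5 x 204 mm) on the level granite top, 36 mm above the table. The line runs along this frame's y; z is up, x points across it, away from the robot (it turns with the base). The granite reaches 110 mm to each side (x), 105 mm along the line each way (y). The plunger stands over the line at y = +77 mm, the column (18 mm thick, 145 mm above the granite) at y = +130 mm.
- dial_center (a point): Centre of the gauge's round dial: 38 mm across, 17 mm deep, facing the robot, 92 mm above the granite, over the plunger (y = +77 mm from line_mid); axes as line_mid. The grey clamp arm runs below it to the column, from 47 mm above the granite up. Not to be touched: keep the gripper clear, on its -y side. Right of the granite stands a bench grinder 260 mm tall.
- spindle_center (a point): Centre of the bright steel spindle shaft, a straight cylinder 20 mm thick, 190 mm long, about 0.46 kg, fine dark thread grooves near both ends. y runs along it (within 0.04 rad of the line's y); x, z turn about y as it rolls. It starts on the granite 50 to 90 mm to one side of the line. Lightly greased, it rolls straight and stiffly: pushed slowly, it stops within 2 mm of where the push stops.
- master_center (a point): Centre of the master rod, which has to stay where it is: same size and weight as the shaft, but blackened, with two red bands. It lies on the granite on the other side of the line. y runs along it.
- plunger (a joint): Lift of the gauge's sprung plunger, m, 0 when hanging free. Its domed button (19 mm across, flat middle 7 mm) then hangs 18 mm above the granite; a shaft rolled under it lifts it to 0.002 (needle from straight down to straight up). It presses down with about 0.5 N.
- nut: Steel hexagon nut, 24x27x12 mm, lying on the table to the left of the gauge; origin at the centre of its underside. Not to be moved.
- oil: Small white oil bottle with a red nozzle, 37 mm across, 113 mm tall, standing on the table to the left of the gauge; origin at the centre of its underside. Not to be moved.

How it is judged:
On the way:
1. the shaft comes rolling up to the line (x of spindle_center in the frame of line_mid between -0.035 and 0.035 m and angular speed of spindle above 0.2 rad/s), for 0.1 s.
At the end, for the whole second after the job is handed in: The bright shaft lies still on the granite with its centre within 4 mm of the yellow line (sideways), its axis within 4 degrees of the line, the plunger resting on it and lifted by 2 mm (1.6 to 2.4), the master rod within 10 mm of where it lay (x of spindle_center in the frame of line_mid between -0.004 and 0.004 m and y of spindle_center in the frame of line_mid between -0.017 and 0.03 m and z of spindle_center in the frame of line_mid below 0.0115 m and angle between the y axis of spindle_center and the y axis of line_mid, either way round below 0.07 rad and value of joint plunger between 0.0016 and 0.0024 m and contact force between plunger and spindle above 0.1 N and linear speed of spindle below 0.005 m/s and distance of master_center from where it was at the start of the episode below 0.01 m); the robot touches nothing.
It fails at once if the spindle shaft is lifted off the granite (z of spindle_center in the frame of line_mid above 0.015 m).
It fails at once if the shaft is pressed harder than 40 N (contact force between the fingers and spindle above 40 N).
It fails at once if the robot touches the dial gauge (contact force between any of the arm, the fingers and dial_gauge above 0.5 N).
It fails at once if the master rod (10 mm), the nut or the oil bottle (15 mm) is moved from its place (distance of any of nut, oil from where it was at the start of the episode above 0.015 m or distance of master_center from where it was at the start of the episode above 0.01 m).
It also fails if it takes over 48 s, if anything falls off the work surface, if the arm or the gripper's body presses on something with over 40 N, if the wrist force passes 120 N, or if a joint passes its speed limit or range.

### The arm

A 7-joint arm with a two-finger parallel gripper is mounted at the origin on a cart in front of the work surface, level with it; the furniture and walls round the work are solid. World frame = base frame: x ahead of the robot, y to its left, z up, the work surface at z = 0. Lengths are in m, angles in rad, forces in N, time in s.
With the tool pointing down it reaches from about 0.4 to 0.85 m from the base axis. Payload 10.4 kg.
Tool frame: the origin (TCP) lies midway between the tips of the shut fingers; the grasp point (between the pads) lies 19 mm behind it; z points along the fingers, y is the direction in which the jaws open and shut (so a half turn about z gives the same grasp; the last joint's range is limited). The gripper opens to 85 mm and grips with 20 to 120 N. Pads are 22 mm wide; open, the fingers measure 114 mm over their backs; the gripper's body (76 mm by 85 mm) begins 54 mm behind the grasp point. The pads swing forward as they close: fully open they stand 13 mm farther back than shut.
Start: joints at [1.138, 0.332, -0.065, 1.46, 0.022, 1.35, -0.088], TCP at [0.249, -0.573, 0.231] pointing down, gripper open.
Joint ranges: [-2.6, 2.6], [-0.5, 2.12], [-1.47, 1.34], [0.16, 2.42], [-1.27, 4.41], [0.06, 2.06], [-2.6, 2.6]. Speed limits (rad/s): [2.22, 2.22, 2.79, 2.79, 3.14, 3.14, 3.14].

### API

Orientations are given as a unit quaternion [x, y, z, w].
In Python, from workcell import get_obs, camera, calibration, hand_in gives the robot as it stands.
- The arm moves only by the shell command python3 -m handwheel 'ROWS' [FORCE]. ROWS is JSON, a list of rows, each an object with "jaw": the finger opening in mm, from 0 to 85.4; "delta_pos": the shift along the tool's x, y, z scaled (see below), a list of three; "turn": the turn about the tool's z scaled (see below). In form: [{"jaw": jaw, "delta_pos": [tx, ty, tz], "turn": turn}, ...]. A call has 1 to 10 rows; each row is the pose to reach, as a shift and turn from the pose commanded when the call began, along the tool's axes at that moment, turning the shorter way round; what a row does not reach only later rows make up. The controller multiplies each number of a shift by 1 m and each number of a turn by pi rad. A row lasts 1/12 s, in which the tool goes at most 41.7 mm and 7.16 degrees, less where a joint would pass 70% of its speed; a pose out of reach is approached as far as the arm can. A call with a number of a shift or a turn outside -1 to 1 is refused whole. A call with a gripper value outside its range is refused whole. The fingers move at their own pace and stop on an object; FORCE is the grip in N (left out, the last holds). Time passes only in rows, so rows that repeat a pose let the fingers close. It gives the time, the measured TCP pose, the force and the opening at its end, in the units of the state.
- get_obs(): the state, without advancing time (a new reading comes with each control period).
- camera(name): name is "scene" or "top" or "wrist"; returns the picture (420x560x3 uint8, red, green, blue); there is no depth.
- calibration(name): a dict with "mtx" (3x3 intrinsics, pixels), "rvec" (rotation vector, rad) and "tvec" (3), from world to camera coordinates, as OpenCV has them. Camera axes: x right, y down, z forward; pixel columns grow to the right and rows downward; lengths in m; the calibration is good to about 2 mm. A picture is of the moment at which its call begins: read the wrist's pose just before it. calibration takes no time and is no camera call; for the wrist camera it gives the pose at the moment of the call.
- hand_in(): hands the job in, once; it reports no verdict.
The state is a dict: "clock": time; "joint_pos": joint angles; "joint_velocities": joint speeds; "tau": joint torques, N m; "position": TCP position; "ee_rot": TCP orientation; "ft_force": force on the tool from outside, world axes, zero at the start; "torque": the same for the moment, N m; "grip_width": opening from 0.0 (shut) to 1.0 (fully open).
Only numpy, scipy, OpenCV 4.12 (cv2) and the standard library are available. Lean on these libraries where they do the work, as an engineer would, in place of code of your own. Each camera call takes 0.05 s, during which the arm holds its last target.

## Working session

There is one attempt and no reset: what is moved stays moved. The work goes in short steps, Python scripts to look and compute and a shell command to move; the robot and the scene stay as the last step left them, time stands still between calls to the robot, and variables do not carry over. Pictures are saved under pics/ and viewed, and the job is handed in when it is done.

```bash
mkdir -p pics; ls
python3 - <<'E'
from workcell import *
import cv2
o=get_obs(); print(o)
for n in ["scene","top"]:
    im=camera(n); cv2.imwrite(f"pics/{n}0.png",im[:,:,::-1]); print(calibration(n))
E
```

```text
pics
{'clock': 0.0, 'joint_pos': array([ 1.13841588,  0.33285488, -0.06467575,  1.4609595 ,  0.02161625,
        1.34991723, -0.08851721]), 'joint_velocities': array([ 1.57625338e-03, -3.69304874e-04, -8.32866886e-04, -1.18884056e-04,
        9.35345045e-04, -2.32003092e-04,  5.93798811e-05]), 'tau': array([ 1.14929808e-03, -6.25461316e+01,  4.96314140e-02, -3.91601658e+01,
        1.61619106e-02,  1.00840861e-02, -4.08346381e-06]), 'position': array([ 0.24882589, -0.57290931,  0.23051782]), 'ee_rot': array([ 9.79084616e-01,  2.03452192e-01, -1.91874046e-04, -6.95605169e-04]), 'ft_force': array([ 0.32229312, -1.11203258, -0.45132364]), 'torque': array([-0.00290388,  0.05562658, -0.00273567]), 'grip_width': 1.0002733122276861}
{'mtx': array([[487.6314828 ,   0.        , 272.9424751 ],
       [  0.        , 487.6314828 , 206.04558021],
       [  0.        ,   0.        ,   1.        ]]), 'rvec': array([ 1.99238438,  1.03955765, -0.53761341]), 'tvec': array([-0.57528686, -0.05863601,  1.08847215])}
{'mtx': array([[530.92390859,   0.        , 284.94999947],
       [  0.        , 530.92390859, 204.18561436],
       [  0.        ,   0.        ,   1.        ]]), 'rvec': array([ 2.13630866, -2.13056228,  0.2358702 ]), 'tvec': array([0.32398208, 0.54666274, 0.89704043])}
```

View pics/scene0.png

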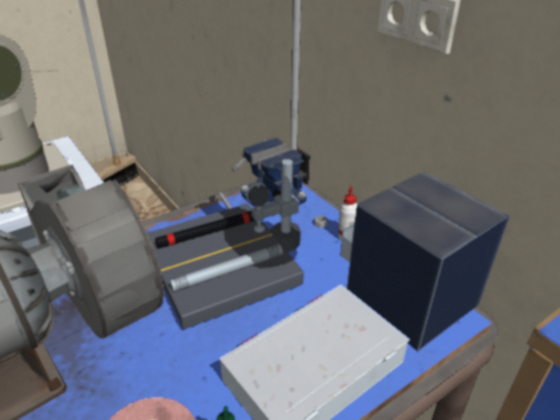

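View pics/top0.png

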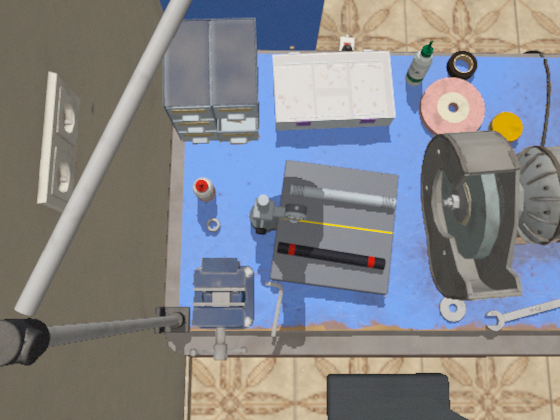

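The top view shows the shaft running from about (292,190) to (395,202), the line from (300,221) to (391,233), the master rod from (280,248) to (383,264), and the gauge at the left. The grinder is at the right. Next I'll measure these in world coordinates.

```bash
cat > h.py <<'E'
import numpy as np, cv2
from workcell import *
def ray(c,uv):
    R=cv2.Rodrigues(c['rvec'])[0]; 
    p=cv2.undistortPoints(np.array(uv,float).reshape(-1,1,2),c['mtx'],None).reshape(-1,2)
    d=np.c_[p,np.ones(len(p))]@R; o=-R.T@c['tvec']; return o,d
def onplane(c,uv,z):
    o,d=ray(c,uv); return o+d*((z-o[2])/d[:,2])[:,None]
def proj(c,P): return cv2.projectPoints(np.array(P,float).reshape(-1,3),c['rvec'],c['tvec'],c['mtx'],None)[0].reshape(-1,2)
def fitline(m):
    ys,xs=np.nonzero(m); return cv2.fitLine(np.c_[xs,ys].astype(np.float32),cv2.DIST_HUBER,0,.01,.01).ravel(),len(xs)
E
python3 - <<'E'
from h import *
for n in ["top","scene"]:
    c=calibration(n); im=cv2.imread(f"pics/{n}0.png"); hsv=cv2.cvtColor(im,cv2.COLOR_BGR2HSV)
    H,S,V=[hsv[:,:,i].astype(int) for i in range(3)]
    print(n,"cam at",(-cv2.Rodrigues(c['rvec'])[0].T@c['tvec']).round(3))
    roi=np.zeros(H.shape,bool)
    if n=="top": roi[165:295,272:400]=1
    else: roi[205:325,150:302]=1
    masks={'line':(roi&(H>15)&(H<35)&(S>120)&(V>110),.036),'red':(roi&((H<8)|(H>172))&(S>150)&(V>90),.046)}
    for k,(m,z) in masks.items():
        ys,xs=np.nonzero(m); print(k,len(xs),xs.min(),xs.max(),ys.min(),ys.max())
        l,_=fitline(m); t=(np.c_[xs,ys]-l[2:])@l[:2]
        e=[l[2:]+l[:2]*t.min(),l[2:]+l[:2]*t.max()]
        print(k,np.round(e,1).tolist(),onplane(c,e,z).round(4).tolist())
    cr=im[160:300,260:410] if n=="top" else im[195:335,145:310]
    cv2.imwrite(f"pics/{n}0z.png",cv2.resize(cr,None,fx=4.8,fy=4.0 if 0 else 4.8 if cr.shape[0]*4.8<600 and cr.shape[1]*4.8<800 else 4.2,interpolation=cv2.INTER_CUBIC) if n=="top" else cv2.resize(cr,None,fx=4.2,fy=4.2,interpolation=cv2.INTER_CUBIC))
E
```

```text
top cam at [0.366 0.352 0.975]
line 173 299 391 220 233
line [[299.0, 220.2], [391.1, 232.6]] [[0.519, 0.3, 0.036], [0.4972, 0.1346, 0.036]]
red 139 288 374 244 267
red [[288.4, 248.6], [374.2, 262.0]] [[0.4668, 0.3194, 0.046], [0.4436, 0.1688, 0.046]]
scene cam at [ 1.083 -0.05   0.586]
line 35 163 231 247 269
line [[163.1, 269.2], [231.0, 247.0]] [[0.4965, 0.1366, 0.036], [0.5123, 0.2564, 0.036]]
red 88 167 247 214 244
red [[167.4, 239.3], [247.2, 216.7]] [[0.4417, 0.171, 0.046], [0.466, 0.3192, 0.046]]
```

Run:
```python
import cv2
im=cv2.imread("pics/top0.png")[160:300,260:410]; cv2.imwrite("pics/t4.png",cv2.resize(im,None,fx=4,fy=4,interpolation=cv2.INTER_CUBIC))
```

```text
(no output)
```

View pics/t4.png

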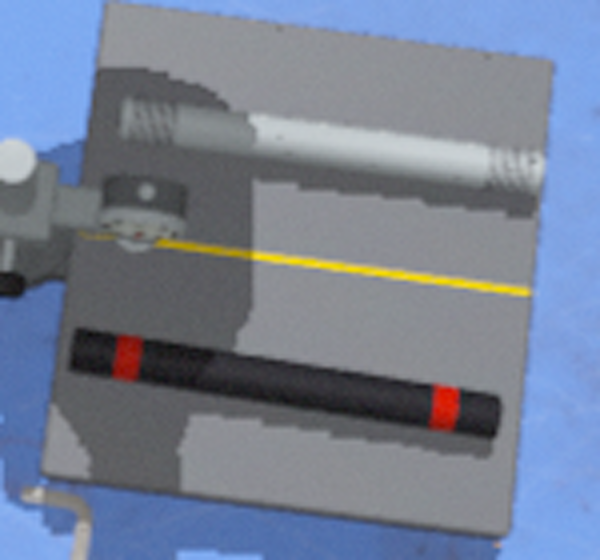

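View pics/scene0z.png

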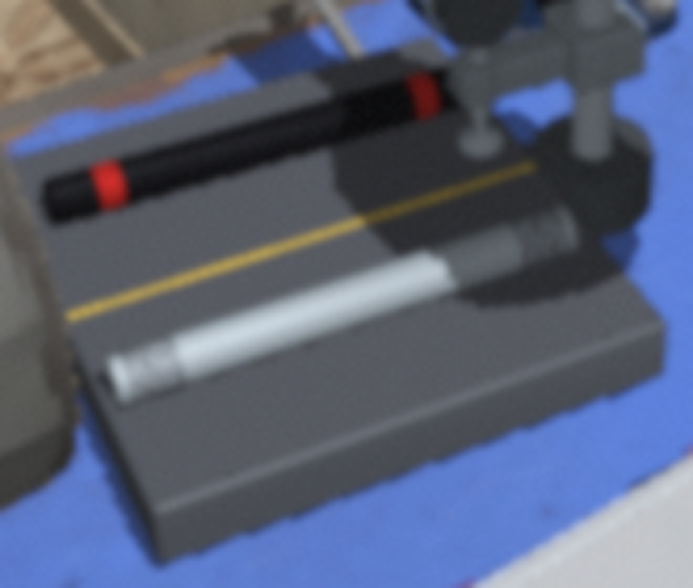

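```bash
cat >> h.py <<'E'
M=np.array([.5105,.2357,.036]); ey=np.array([.1307,.9914,0]); ex=np.array([.9914,-.1307,0])
def L(P): P=np.atleast_2d(P)-M; return np.c_[P@ex,P@ey,P[:,2]].round(4).tolist()
def W(x,y,z): return M+ex*x+ey*y+np.array([0,0,z])
E
python3 - <<'E'
from h import *
t=calibration('top'); s=calibration('scene')
tp=np.array([[127,116],[540,172]])/4+[260,160]; sp=np.array([[568,228],[118,380]])/4.2+[145,195]
print("top",L(onplane(t,tp,.046))); print("scene",L(onplane(s,sp,.046)))
print("line top",L(onplane(t,[[299,220.2],[391.1,232.6]],.036)),"scene",L(onplane(s,[[163.1,269.2],[231,247]],.036)))
# granite corners in top
g=np.array([[108,3],[552,62],[508,535],[43,475]])/4+[260,160]; print("granite",L(onplane(t,g,.036)))
print("grinder housing left edge z.26", onplane(t,[[425,140],[425,250],[440,295]],.26).round(3).tolist())
print("case", onplane(t,[[275,125],[393,120],[393,135]],.05).round(3).tolist())
w=calibration('wrist'); print("wristcam",(-cv2.Rodrigues(w['rvec'])[0].T@w['tvec']).round(3))
print("target appr world",W(.095,-.02,.004).round(4))
E
```

```text
top [[0.0528, 0.0851, 0.01], [0.0527, -0.1019, 0.01]]
scene [[0.054, 0.088, 0.01], [0.0528, -0.0991, 0.01]]
line top [[0.0, 0.0648, 0.0], [0.0, -0.102, 0.0]] scene [[-0.0009, -0.1, 0.0], [-0.0009, 0.0208, 0.0]]
granite [[0.1065, 0.1004, 0.0], [0.1069, -0.1048, 0.0], [-0.1088, -0.1049, 0.0], [-0.1098, 0.1008, 0.0]]
grinder housing left edge z.26 [[0.598, 0.133, 0.26], [0.442, 0.141, 0.26], [0.382, 0.124, 0.26]]
case [[0.693, 0.344, 0.05], [0.705, 0.126, 0.05], [0.676, 0.127, 0.05]]
wristcam [ 0.325 -0.54   0.372]
target appr world [0.6021 0.2035 0.04  ]
```

```bash
python3 -m handwheel '[{"jaw":85,"delta_pos":[0,0,-0.1],"turn":0},{"jaw":85,"delta_pos":[0,0,-0.17],"turn":0},{"jaw":85,"delta_pos":[0,0,-0.19],"turn":0},{"jaw":50,"delta_pos":[0,0,-0.19],"turn":0},{"jaw":50,"delta_pos":[0,0,-0.19],"turn":0},{"jaw":50,"delta_pos":[0.03,-0.03,-0.19],"turn":0.02},{"jaw":50,"delta_pos":[0.06,-0.06,-0.19],"turn":0.04},{"jaw":50,"delta_pos":[0.09,-0.08,-0.19],"turn":0.06},{"jaw":50,"delta_pos":[0.12,-0.11,-0.19],"turn":0.08},{"jaw":50,"delta_pos":[0.15,-0.14,-0.19],"turn":0.10}]'; python3 -c "
from h import *
o=get_obs();print(o['joint_pos'].round(2),o['joint_velocities'].round(2))"
```

```text
clock: 0.93
position: [0.3307, -0.3846, 0.4208]
ee_rot: [0.999, 0.046, -0.0, -0.0]
ft_force: [1.9, -0.1, -0.1]
grip_width: 0.584
[ 0.92  0.05 -0.16  1.4   0.01  1.69 -0.71] [-0.47 -0.54 -0.37  0.57 -0.06 -0.04 -1.59]
```

```bash
python3 -m handwheel '[{"jaw":50,"delta_pos":[0.02,-0.034,0],"turn":0.01},{"jaw":50,"delta_pos":[0.04,-0.068,0],"turn":0.02},{"jaw":50,"delta_pos":[0.06,-0.102,0],"turn":0.03},{"jaw":50,"delta_pos":[0.08,-0.136,0],"turn":0.04},{"jaw":50,"delta_pos":[0.10,-0.17,0],"turn":0.05},{"jaw":50,"delta_pos":[0.12,-0.204,0],"turn":0.06},{"jaw":50,"delta_pos":[0.14,-0.238,0],"turn":0.07},{"jaw":50,"delta_pos":[0.16,-0.272,0],"turn":0.072},{"jaw":50,"delta_pos":[0.18,-0.306,0],"turn":0.072},{"jaw":50,"delta_pos":[0.2,-0.34,0],"turn":0.072}]'; python3 -c "
from h import *
o=get_obs();print(o['joint_pos'].round(2),o['joint_velocities'].round(2))
p=o['position'];q=o['ee_rot'];psi=2*np.arctan2(q[1],q[0]);d=W(.095,-.015,.364)-p;c,s=np.cos(psi),np.sin(psi);print(psi,d[0]*c+d[1]*s,d[0]*s-d[1]*c,-d[2])
cv2.imwrite('pics/s1.png',camera('scene')[:,:,::-1])"
```

```text
clock: 1.77
position: [0.4971, -0.0271, 0.4213]
ee_rot: [0.998, -0.065, 0.0, 0.0]
ft_force: [0.2, -1.3, -0.1]
grip_width: 0.586
[ 0.52  0.05 -0.58  1.41  0.03  1.69 -1.76] [-0.6   0.44 -0.51 -0.39  0.25  0.02 -1.07]
-0.1309659519217272 0.0739331015886851 -0.24728266512589012 0.02128175880351607
```

View pics/s1.png

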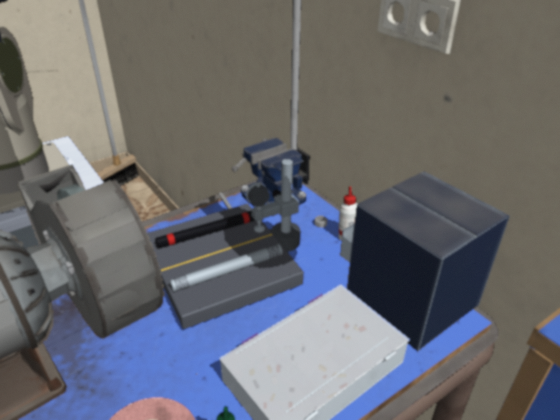

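The arm is still outside the scene view at the upper left, and the work area hasn't changed. I'll continue to hover past the shaft.

```bash
python3 -m handwheel '[{"jaw":50,"delta_pos":[0.01,-0.034,0],"turn":0},{"jaw":50,"delta_pos":[0.02,-0.068,0],"turn":0},{"jaw":50,"delta_pos":[0.03,-0.102,0],"turn":0},{"jaw":50,"delta_pos":[0.04,-0.136,0],"turn":0},{"jaw":50,"delta_pos":[0.05,-0.17,0],"turn":0},{"jaw":50,"delta_pos":[0.06,-0.204,0],"turn":0},{"jaw":50,"delta_pos":[0.07,-0.235,0.01],"turn":0},{"jaw":50,"delta_pos":[0.074,-0.247,0.02],"turn":0},{"jaw":50,"delta_pos":[0.074,-0.247,0.02],"turn":0},{"jaw":50,"delta_pos":[0.074,-0.247,0.02],"turn":0}]'
cat >> h.py <<'E'
def st(x,y,z):
    o=get_obs(); p=o['position'];q=o['ee_rot'];psi=2*np.arctan2(q[1],q[0]);d=W(x,y,z)-p;c,s=np.cos(psi),np.sin(psi)
    print('q',o['joint_pos'].round(2),'tcp in line',L(p),'psi',round(psi,4),'F',o['ft_force'].round(2)); print('to go',(d[0]*c+d[1]*s).round(4),(d[0]*s-d[1]*c).round(4),(-d[2]).round(4))
E
python3 -c "
from h import *
st(.095,-.015,.005)
cv2.imwrite('pics/w2.png',camera('wrist')[:,:,::-1]);cv2.imwrite('pics/s2.png',camera('scene')[:,:,::-1])"
```

```text
clock: 2.65
position: [0.6022, 0.2063, 0.4001]
ee_rot: [0.998, -0.065, -0.001, 0.0]
ft_force: [0.7, 0.3, 0.7]
grip_width: 0.585
q [ 0.06  0.42 -0.72  1.07  0.27  1.74 -2.26] tcp in line [[0.0948, -0.0172, 0.3641]] psi -0.1295 F [0.67 0.26 0.67]
to go 0.0002 -0.0022 0.3591
```

View pics/s2.png

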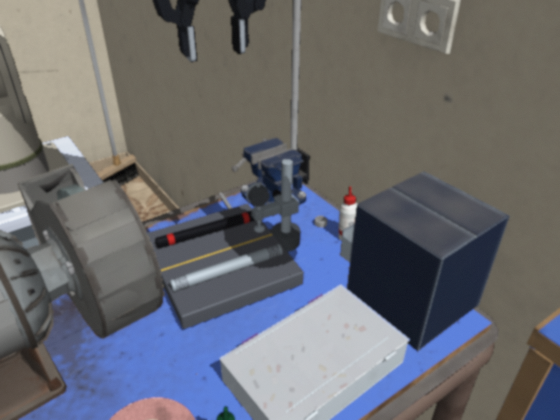

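View pics/w2.png

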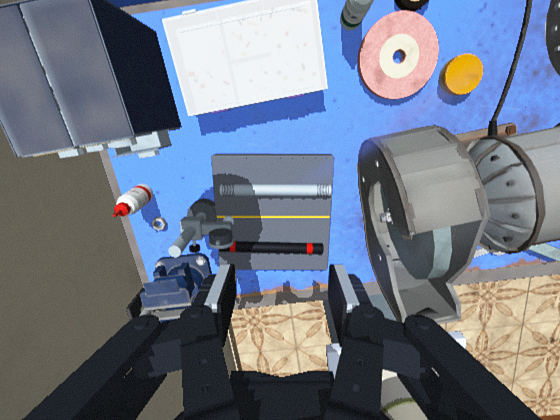

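The wrist picture shows the shaft at (220–330,189), the line at row 217 and the master rod at row 248. The hand is square to the line. I'll descend in stages.

```bash
python3 -m handwheel '[{"jaw":50,"delta_pos":[0,-0.002,0.03],"turn":0},{"jaw":50,"delta_pos":[0,-0.002,0.06],"turn":0},{"jaw":50,"delta_pos":[0,-0.002,0.09],"turn":0},{"jaw":50,"delta_pos":[0,-0.002,0.12],"turn":0},{"jaw":50,"delta_pos":[0,-0.002,0.15],"turn":0},{"jaw":50,"delta_pos":[0,-0.002,0.18],"turn":0},{"jaw":50,"delta_pos":[0,-0.002,0.21],"turn":0},{"jaw":50,"delta_pos":[0,-0.002,0.235],"turn":0},{"jaw":50,"delta_pos":[0,-0.002,0.25],"turn":0},{"jaw":50,"delta_pos":[0,-0.002,0.25],"turn":0}]'; 
python3 -c "
from h import *
st(.095,-.015,.005)
cv2.imwrite('pics/w3.png',camera('wrist')[:,:,::-1]);cv2.imwrite('pics/s3.png',camera('scene')[:,:,::-1])"
```

```text
clock: 3.58
position: [0.6017, 0.2054, 0.1487]
ee_rot: [0.998, -0.066, -0.002, 0.001]
ft_force: [-0.2, 0.1, 0.0]
grip_width: 0.583
q [ 0.11  0.5  -0.69  1.5   0.33  1.26 -2.33] tcp in line [[0.0944, -0.0182, 0.1127]] psi -0.133 F [-0.17  0.09  0.04]
to go 0.0006 -0.0032 0.1077
```

View pics/s3.png

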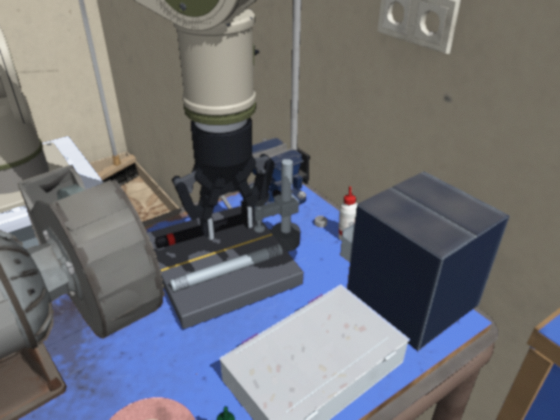

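View pics/w3.png

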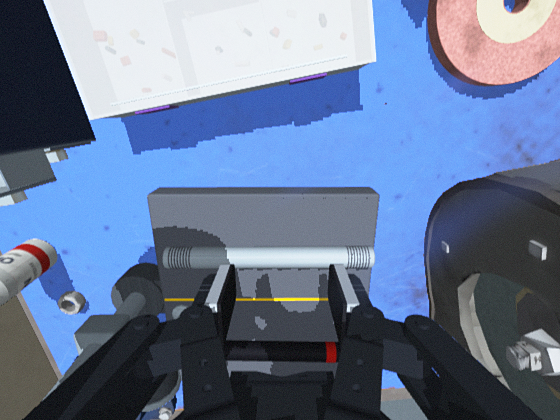

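Run:
```python
from h import *
c=calibration('wrist'); print(proj(c,[W(.095,-.015,.005),W(.0944,-.018,.1127),W(0,0,0),W(.053,0,.01)]).round(1))
print('shaft ends',L(onplane(c,[[162,258],[376,257]],.046)),'line',L(onplane(c,[[165,299],[375,299]],.036)))
```

```text
[[279.2 211.2]
 [283.1 272.9]
 [264.9 297.8]
 [263.2 255.7]]
shaft ends [[0.0507, 0.0947, 0.01], [0.0515, -0.1053, 0.01]] line [[-0.0013, 0.1023, -0.0], [-0.0015, -0.1127, -0.0]]
```

The projections agree: the shaft is about 53 mm past the line and parallel to it. Now down behind it.

```bash
python3 -m handwheel '[{"jaw":50,"delta_pos":[0.001,-0.003,0.02],"turn":0},{"jaw":50,"delta_pos":[0.001,-0.003,0.04],"turn":0},{"jaw":50,"delta_pos":[0.001,-0.003,0.06],"turn":0},{"jaw":50,"delta_pos":[0.001,-0.003,0.075],"turn":0},{"jaw":50,"delta_pos":[0.001,-0.003,0.085],"turn":0},{"jaw":50,"delta_pos":[0.001,-0.003,0.093],"turn":0},{"jaw":50,"delta_pos":[0.001,-0.003,0.1],"turn":0},{"jaw":50,"delta_pos":[0.001,-0.003,0.104],"turn":0},{"jaw":50,"delta_pos":[0.001,-0.003,0.106],"turn":0},{"jaw":50,"delta_pos":[0.001,-0.003,0.106],"turn":0}]'; 
python3 -c "
from h import *
st(.085,-.015,.005)
cv2.imwrite('pics/w4.png',camera('wrist')[:,:,::-1]);cv2.imwrite('pics/s4.png',camera('scene')[:,:,::-1])
im=cv2.imread('pics/s4.png')[180:330,140:310];cv2.imwrite('pics/s4z.png',cv2.resize(im,None,fx=4,fy=4,interpolation=2))"
```

```text
clock: 4.52
position: [0.6042, 0.2112, 0.0454]
ee_rot: [0.998, -0.065, 0.0, -0.0]
ft_force: [-0.1, -0.2, -0.7]
grip_width: 0.585
q [ 0.07  0.61 -0.65  1.58  0.4   1.09 -2.38] tcp in line [[0.0961, -0.0121, 0.0094]] psi -0.1306 F [-0.05 -0.16 -0.7 ]
to go -0.0111 0.0029 0.0044
```

View pics/s4z.png

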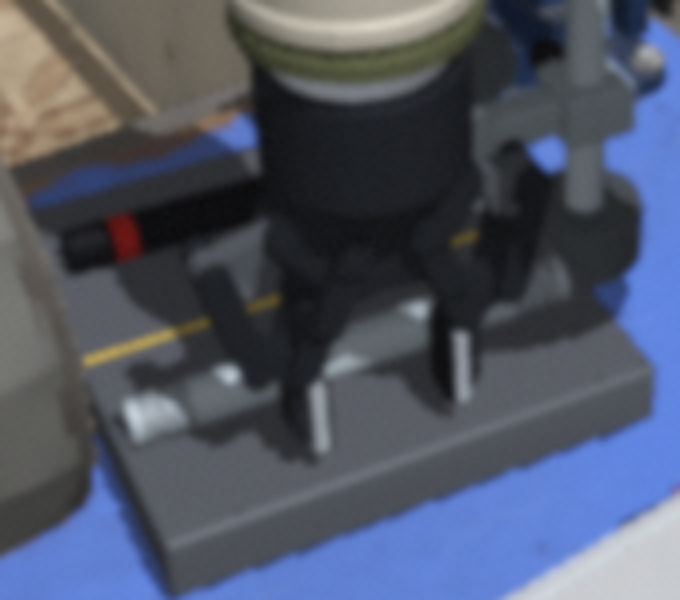

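View pics/w4.png

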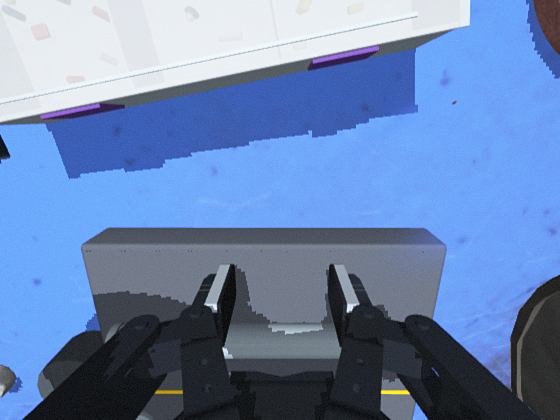

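The fingers stand clear behind the shaft. The outer knuckles spread about ±60 mm, so I'll close the jaws to 30 mm for clearance to the dial. Then I'll lower to mid-shaft height.

```bash
python3 -m handwheel '[{"jaw":30,"delta_pos":[0,0,0],"turn":0},{"jaw":30,"delta_pos":[0,0,0],"turn":0},{"jaw":30,"delta_pos":[0,0.001,0],"turn":0},{"jaw":30,"delta_pos":[0,0.001,0.001],"turn":0},{"jaw":30,"delta_pos":[0,0.001,0.002],"turn":0},{"jaw":30,"delta_pos":[0,0.001,0.003],"turn":0},{"jaw":30,"delta_pos":[0,0.001,0.003],"turn":0}]'; 
python3 -c "
from h import *
st(.085,-.013,.005)
cv2.imwrite('pics/w5.png',camera('wrist')[:,:,::-1]);cv2.imwrite('pics/s5.png',camera('scene')[:,:,::-1])
im=cv2.imread('pics/s5.png')[180:330,140:310];cv2.imwrite('pics/s5z.png',cv2.resize(im,None,fx=4,fy=4,interpolation=2))"
```

```text
clock: 5.2
position: [0.6038, 0.21, 0.042]
ee_rot: [0.998, -0.065, -0.0, 0.0]
ft_force: [-0.1, -0.2, 0.6]
grip_width: 0.353
q [ 0.07  0.62 -0.65  1.58  0.41  1.08 -2.38] tcp in line [[0.0959, -0.0133, 0.006]] psi -0.1306 F [-0.1  -0.19  0.56]
to go -0.0109 -0.0003 0.001
```

View pics/s5z.png

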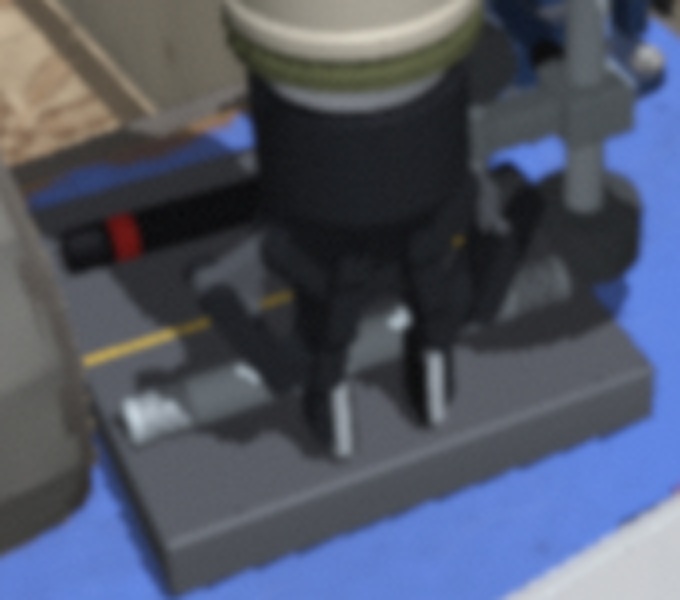

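View pics/w5.png

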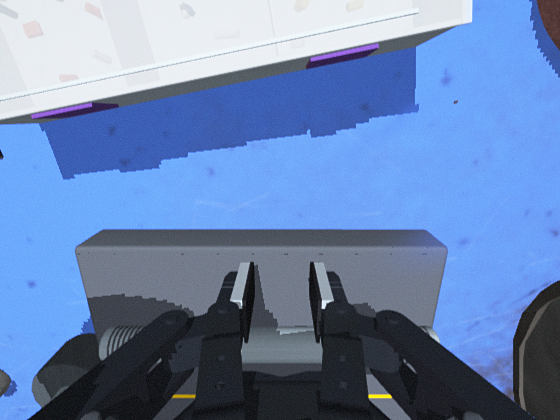

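Run:
```python
from h import *
c=calibration('scene')
def onx(uv,x):
    o,d=ray(c,uv); t=(x-(o-M)@ex)/(d@ex); return o+d*t[:,None]
uv=np.array([[540,180],[515,165],[480,310],[205,285],[280,390],[342,455],[437,420],[475,200],[250,150]])/4+[140,180]
for x in (.085,.096,): print(L(onx(uv,x)))
w=calibration('wrist'); print(proj(w,[W(.096,-.013,.006),W(.0,.0675,.018),W(0,.058,.092),W(0,.077,.092)]))
```

```text
[[0.085, 0.062, 0.0927], [0.085, 0.0514, 0.1036], [0.085, 0.0354, 0.0377], [0.085, -0.072, 0.0938], [0.085, -0.0488, 0.0321], [0.085, -0.0264, -0.0133], [0.085, 0.015, -0.013], [0.085, 0.0345, 0.0931], [0.085, -0.0502, 0.1462]]
[[0.096, 0.0563, 0.1024], [0.096, 0.046, 0.1131], [0.096, 0.0303, 0.0485], [0.096, -0.0749, 0.1034], [0.096, -0.0522, 0.0431], [0.096, -0.0303, -0.0014], [0.096, 0.0103, -0.0011], [0.096, 0.0294, 0.1028], [0.096, -0.0535, 0.1547]]
[[279.84048021 274.0627772 ]
 [148.71409767 421.55729213]
 [ 90.90147303 614.84706567]
 [ 40.60535077 614.81021194]]
```

```bash
python3 - <<'E'
from h import *
t=calibration('top'); s=calibration('scene')
for z in (0.05,.1,.15,.2,.26):
    print(z,'top',L(onplane(t,[[430,140],[422,190],[425,250],[440,295]],z)))
# scene silhouette right edge of grinder: intersect with vertical planes x
def onx(c,uv,x):
    o,d=ray(c,uv); tt=(x-(o-M)@ex)/(d@ex); return o+d*tt[:,None]
for x in (-.1,-.05,0,.05,.08): print(x,'scene',L(onx(s,[[120,185],[150,230],[161,275],[150,310],[105,332]],x)))
w=calibration('wrist'); 
for x in (-.05,0,.05,.08): print(x,'w5',L(onx(w,[[513,350]],x)))
print(proj(w,[W(.096,.053,.1),W(.096,-.079,.1),W(.096,.03,.05)]).round(), (-cv2.Rodrigues(w['rvec'])[0].T@w['tvec']-M).round(3))
E
python3 - <<'E'
import cv2
im=cv2.imread('pics/s2.png')[160:360,0:200];cv2.imwrite('pics/g.png',cv2.resize(im,None,fx=3,fy=3,interpolation=2))
E
```

```text
0.05 top [[0.1779, -0.1543, 0.014], [0.0822, -0.1473, 0.014], [-0.025, -0.1614, 0.014], [-0.0995, -0.1936, 0.014]]
0.1 top [[0.1597, -0.1408, 0.064], [0.0692, -0.1341, 0.064], [-0.0322, -0.1475, 0.064], [-0.1027, -0.178, 0.064]]
0.15 top [[0.1415, -0.1272, 0.114], [0.0561, -0.121, 0.114], [-0.0395, -0.1335, 0.114], [-0.1059, -0.1623, 0.114]]
0.2 top [[0.1233, -0.1136, 0.164], [0.0431, -0.1078, 0.164], [-0.0467, -0.1196, 0.164], [-0.1091, -0.1466, 0.164]]
0.26 top [[0.1015, -0.0974, 0.224], [0.0275, -0.092, 0.224], [-0.0554, -0.1029, 0.224], [-0.113, -0.1278, 0.224]]
-0.1 scene [[-0.1, -0.1261, 0.1151], [-0.1, -0.0926, 0.0093], [-0.1, -0.0883, -0.1024], [-0.1, -0.1221, -0.1828], [-0.1, -0.2132, -0.1985]]
-0.05 scene [[-0.05, -0.1319, 0.1459], [-0.05, -0.1008, 0.0476], [-0.05, -0.0968, -0.0562], [-0.05, -0.1282, -0.1308], [-0.05, -0.2128, -0.1454]]
0 scene [[0.0, -0.1377, 0.1767], [0.0, -0.109, 0.0859], [0.0, -0.1053, -0.0099], [0.0, -0.1343, -0.0789], [0.0, -0.2125, -0.0924]]
0.05 scene [[0.05, -0.1435, 0.2075], [0.05, -0.1171, 0.1242], [0.05, -0.1137, 0.0363], [0.05, -0.1403, -0.027], [0.05, -0.2121, -0.0394]]
0.08 scene [[0.08, -0.147, 0.226], [0.08, -0.122, 0.1472], [0.08, -0.1188, 0.064], [0.08, -0.144, 0.0041], [0.08, -0.2119, -0.0076]]
-0.05 w5 [[-0.05, -0.2506, -0.0926]]
0 w5 [[-0.0, -0.199, -0.0402]]
0.05 w5 [[0.05, -0.1474, 0.0123]]
0.08 w5 [[0.08, -0.1165, 0.0437]]
[[  9. 471.]
 [546. 472.]
 [173. 330.]] [ 0.176 -0.037  0.148]
```

View pics/g.png

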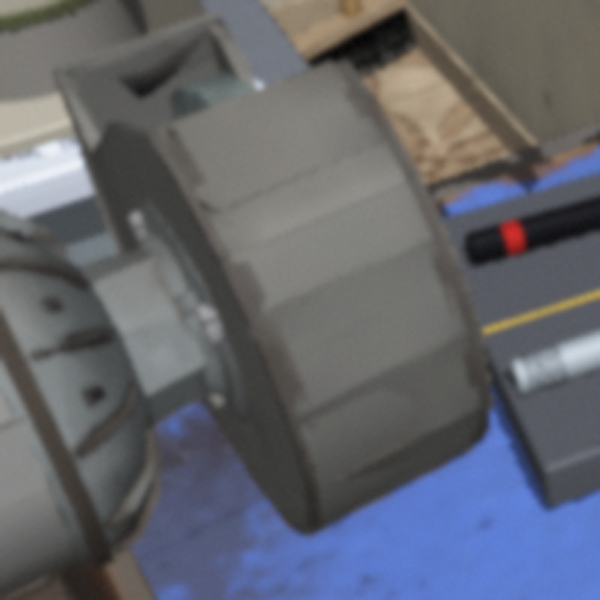

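```bash
python3 -m handwheel '[{"jaw":60,"delta_pos":[0,0.004,0],"turn":0},{"jaw":60,"delta_pos":[0,0.008,0],"turn":0},{"jaw":60,"delta_pos":[0,0.012,0],"turn":0},{"jaw":60,"delta_pos":[0,0.012,0.001],"turn":0},{"jaw":60,"delta_pos":[0,0.012,0.002],"turn":0},{"jaw":60,"delta_pos":[0,0.012,0.002],"turn":0},{"jaw":60,"delta_pos":[0,0.012,0.002],"turn":0}]'; 
python3 -c "
from h import *
st(.08,-.025,.004)
cv2.imwrite('pics/s6.png',camera('scene')[:,:,::-1])
im=cv2.imread('pics/s6.png')[180:330,140:310];cv2.imwrite('pics/s6z.png',cv2.resize(im,None,fx=4,fy=4,interpolation=2))"
```

```text
clock: 5.88
position: [0.6023, 0.1984, 0.0402]
ee_rot: [0.998, -0.065, -0.0, -0.0]
ft_force: [0.4, 0.5, -0.0]
grip_width: 0.698
q [ 0.1   0.61 -0.65  1.6   0.4   1.07 -2.36] tcp in line [[0.0959, -0.025, 0.0042]] psi -0.1304 F [ 0.41  0.45 -0.03]
to go -0.0159 -0.0 0.0002
```

View pics/s6z.png

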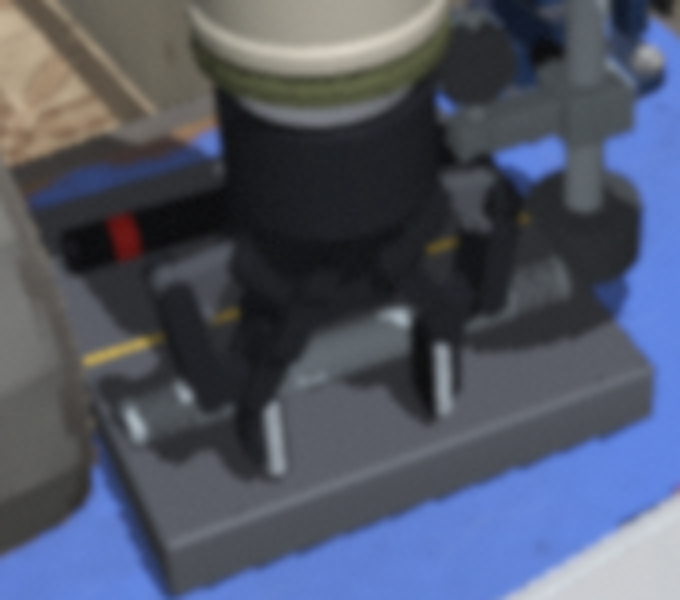

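```bash
python3 -m handwheel '[{"jaw":60,"delta_pos":[-0.004,0,0],"turn":0},{"jaw":60,"delta_pos":[-0.008,0,0],"turn":0},{"jaw":60,"delta_pos":[-0.012,0,0],"turn":0},{"jaw":60,"delta_pos":[-0.016,0,0],"turn":0},{"jaw":60,"delta_pos":[-0.018,0,0],"turn":0},{"jaw":60,"delta_pos":[-0.02,0,0],"turn":0},{"jaw":60,"delta_pos":[-0.022,0,0],"turn":0},{"jaw":60,"delta_pos":[-0.024,0,0],"turn":0},{"jaw":60,"delta_pos":[-0.026,0,0],"turn":0},{"jaw":60,"delta_pos":[-0.028,0,0],"turn":0}]'; 
python3 -c "
from h import *
st(.03,-.025,.004)
for n in ('scene','top'): cv2.imwrite(f'pics/{n}7.png',camera(n)[:,:,::-1])
im=cv2.imread('pics/scene7.png')[180:330,140:310];cv2.imwrite('pics/s7z.png',cv2.resize(im,None,fx=4,fy=4,interpolation=2))
im=cv2.imread('pics/top7.png')[160:300,260:410];cv2.imwrite('pics/t7z.png',cv2.resize(im,None,fx=4,fy=4,interpolation=2))"
```

```text
clock: 6.77
position: [0.5749, 0.2019, 0.0406]
ee_rot: [0.998, -0.065, 0.0, -0.0]
ft_force: [1.0, 0.8, 1.4]
grip_width: 0.705
q [ 0.1   0.56 -0.66  1.67  0.39  1.04 -2.39] tcp in line [[0.0682, -0.0251, 0.0046]] psi -0.1308 F [1.05 0.76 1.44]
to go -0.0382 -0.0001 0.0006
```

View pics/s7z.png

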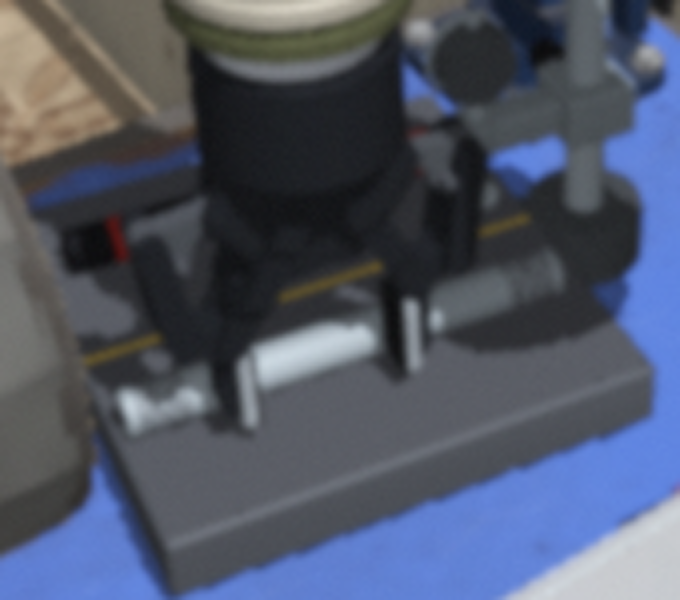

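View pics/t7z.png

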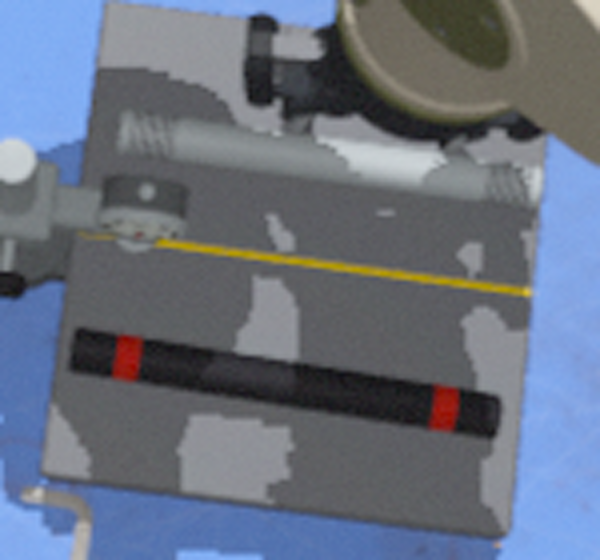

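Contact has been made: the shaft has moved about 6 mm, stays parallel and shows no high force. I'll keep rolling it at 2 mm per row.

```bash
python3 -m handwheel '[{"jaw":60,"delta_pos":[-0.002,0,0],"turn":0},{"jaw":60,"delta_pos":[-0.004,0,0],"turn":0},{"jaw":60,"delta_pos":[-0.006,0,0],"turn":0},{"jaw":60,"delta_pos":[-0.008,0,0],"turn":0},{"jaw":60,"delta_pos":[-0.010,0,0],"turn":0},{"jaw":60,"delta_pos":[-0.012,0,0],"turn":0},{"jaw":60,"delta_pos":[-0.014,0,0],"turn":0},{"jaw":60,"delta_pos":[-0.016,0,0],"turn":0},{"jaw":60,"delta_pos":[-0.018,0,0],"turn":0},{"jaw":60,"delta_pos":[-0.02,0,0],"turn":0}]'; 
python3 -m handwheel '[{"jaw":60,"delta_pos":[-0.002,0,0],"turn":0},{"jaw":60,"delta_pos":[-0.004,0,0],"turn":0},{"jaw":60,"delta_pos":[-0.006,0,0],"turn":0},{"jaw":60,"delta_pos":[-0.008,0,0],"turn":0},{"jaw":60,"delta_pos":[-0.009,0,0],"turn":0},{"jaw":60,"delta_pos":[-0.010,0,0],"turn":0}]'; 
python3 -c "
from h import *
st(.0215,-.025,.004)
for n in ('scene','top'): cv2.imwrite(f'pics/{n}8.png',camera(n)[:,:,::-1])
im=cv2.imread('pics/scene8.png')[180:330,140:310];cv2.imwrite('pics/s8z.png',cv2.resize(im,None,fx=4,fy=4,interpolation=2))
im=cv2.imread('pics/top8.png')[160:300,260:410];cv2.imwrite('pics/t8z.png',cv2.resize(im,None,fx=4,fy=4,interpolation=2))"
```

```text
clock: 7.7
position: [0.5546, 0.2045, 0.0403]
ee_rot: [0.998, -0.065, 0.0, 0.0]
ft_force: [1.6, 0.2, -0.0]
grip_width: 0.701
clock: 8.2
position: [0.5447, 0.2058, 0.0403]
ee_rot: [0.998, -0.065, -0.0, 0.0]
ft_force: [1.5, -0.2, 1.2]
grip_width: 0.7
q [ 0.11  0.52 -0.68  1.74  0.37  1.02 -2.41] tcp in line [[0.0378, -0.0251, 0.0043]] psi -0.1304 F [ 1.51 -0.16  1.21]
to go -0.0163 -0.0002 0.0003
```

View pics/s8z.png

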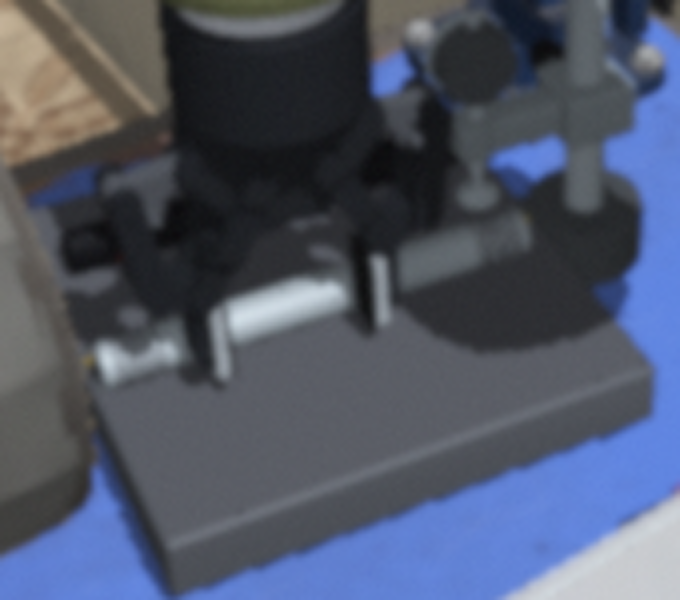

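View pics/t8z.png

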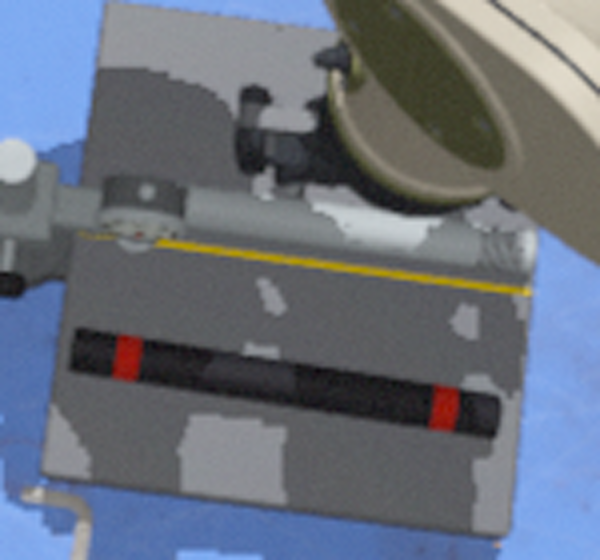

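Run:
```python
from h import *
t=calibration('top'); s=calibration('scene')
print(L(onplane(t,np.array([[527,250],[195,207]])/4+[260,160],.046)), L(onplane(s,np.array([[107,361],[525,232]])/4+[140,180],.046)))
```

```text
[[0.0166, -0.0994, 0.01], [0.0158, 0.0498, 0.01]] [[0.0152, -0.0975, 0.01], [0.0204, 0.0882, 0.01]]
```

```bash
python3 -m handwheel '[{"jaw":60,"delta_pos":[-0.002,0,0],"turn":0},{"jaw":60,"delta_pos":[-0.004,0,0],"turn":0},{"jaw":60,"delta_pos":[-0.006,0,0],"turn":0},{"jaw":60,"delta_pos":[-0.008,0,0],"turn":0},{"jaw":60,"delta_pos":[-0.010,0,0],"turn":0},{"jaw":60,"delta_pos":[-0.0115,0,0],"turn":0},{"jaw":60,"delta_pos":[-0.0130,0,0],"turn":0},{"jaw":60,"delta_pos":[-0.014,0,0],"turn":0},{"jaw":60,"delta_pos":[-0.0150,0,0],"turn":0},{"jaw":60,"delta_pos":[-0.0150,0,0],"turn":0}]'; 
python3 -c "
from h import *
st(.0215,-.025,.004)
for n in ('scene','top'): cv2.imwrite(f'pics/{n}9.png',camera(n)[:,:,::-1])
im=cv2.imread('pics/scene9.png')[180:330,140:310];cv2.imwrite('pics/s9z.png',cv2.resize(im,None,fx=4,fy=4,interpolation=2))
im=cv2.imread('pics/top9.png')[160:300,260:410];cv2.imwrite('pics/t9z.png',cv2.resize(im,None,fx=4,fy=4,interpolation=2))"
```

```text
clock: 9.13
position: [0.5322, 0.2078, 0.0419]
ee_rot: [0.998, -0.066, 0.002, -0.001]
ft_force: [6.0, -1.2, 7.9]
grip_width: 0.702
q [ 0.11  0.49 -0.69  1.78  0.37  1.   -2.42] tcp in line [[0.0251, -0.0249, 0.0059]] psi -0.1316 F [ 6.05 -1.21  7.86]
to go -0.0036 0.0001 0.0019
```

View pics/s9z.png

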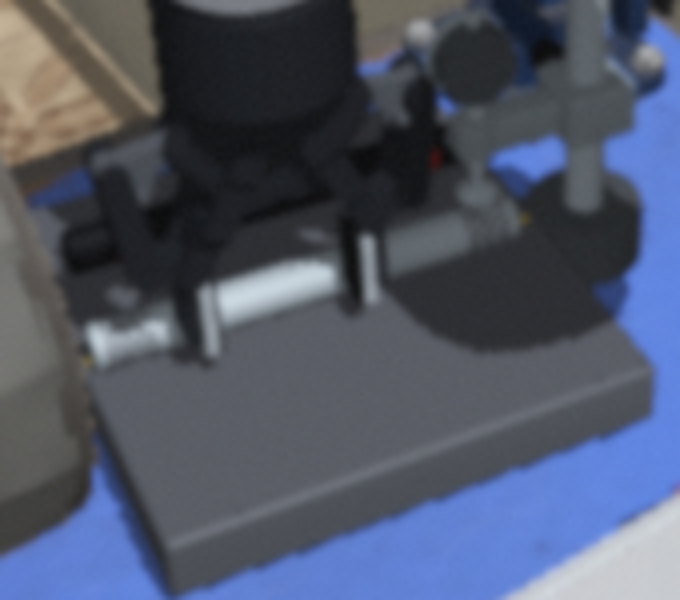

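View pics/t9z.png

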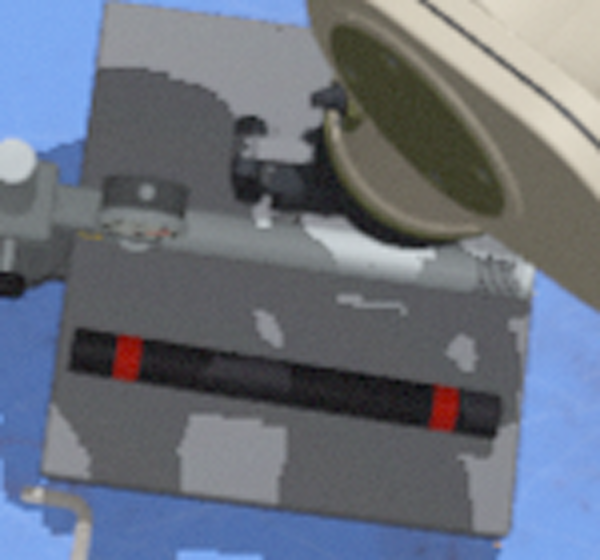

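Run:
```python
from h import *
t=calibration('top'); s=calibration('scene')
print(L(onplane(t,np.array([[522,279],[200,236]])/4+[260,160],.046)), L(onplane(s,np.array([[97,345],[510,216]])/4+[140,180],.046)))
cv2.imwrite('pics/w9.png',camera('wrist')[:,:,::-1]); st(.0215,-.025,.004)
im=cv2.imread('pics/top9.png')[190:260,265:345];cv2.imwrite('pics/t9y.png',cv2.resize(im,None,fx=8,fy=8,interpolation=2))
im=cv2.imread('pics/scene9.png')[180:260,220:310];cv2.imwrite('pics/s9y.png',cv2.resize(im,None,fx=7,fy=7,interpolation=2))
```

```text
[[0.0033, -0.0984, 0.01], [0.0031, 0.046, 0.01]] [[0.0042, -0.0983, 0.01], [0.0075, 0.0873, 0.01]]
q [ 0.11  0.49 -0.69  1.78  0.37  1.   -2.42] tcp in line [[0.0251, -0.0249, 0.0059]] psi -0.1316 F [ 6.42 -1.12  8.38]
to go -0.0036 0.0001 0.0019
```

View pics/w9.png

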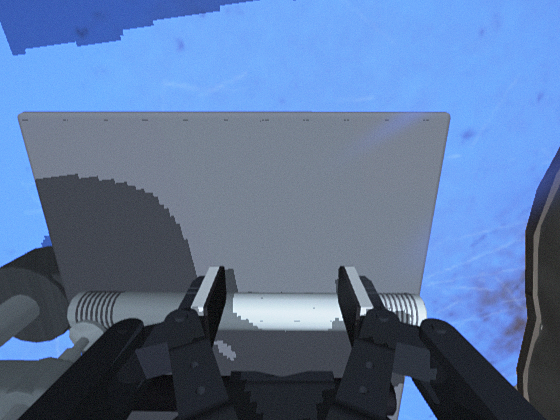

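View pics/t9y.png

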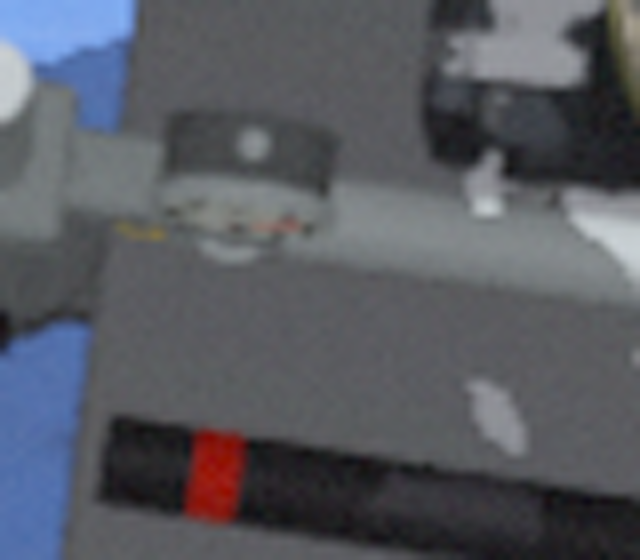

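View pics/s9y.png

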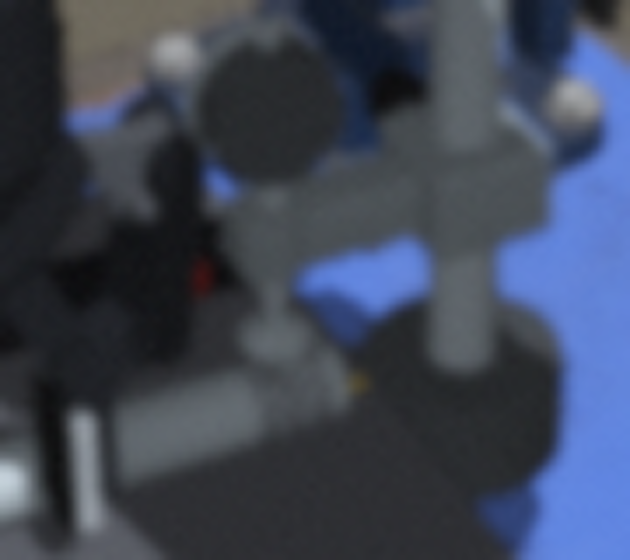

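The shaft is at about +3.3 mm and has met the button. The fingers have been dragged up 2 mm by the rolling surface, and the push is about 6 N. I'll let the fingers rise with the surface while advancing in small steps.

```bash
python3 -m handwheel '[{"jaw":60,"delta_pos":[0,0,-0.001],"turn":0},{"jaw":60,"delta_pos":[0,0,-0.002],"turn":0},{"jaw":60,"delta_pos":[-0.0005,0,-0.003],"turn":0},{"jaw":60,"delta_pos":[-0.001,0,-0.003],"turn":0},{"jaw":60,"delta_pos":[-0.001,0,-0.003],"turn":0}]'; 
python3 -c "
from h import *
st(.0215,-.025,.007)"
```

```text
clock: 9.7
position: [0.5294, 0.2081, 0.0438]
ee_rot: [0.998, -0.065, 0.001, -0.0]
ft_force: [3.4, -0.5, 6.3]
grip_width: 0.704
q [ 0.11  0.49 -0.69  1.78  0.36  1.01 -2.42] tcp in line [[0.0223, -0.0249, 0.0078]] psi -0.1306 F [ 3.39 -0.51  6.31]
to go -0.0008 0.0001 0.0008
```

```bash
python3 -m handwheel '[{"jaw":60,"delta_pos":[0,0,-0.001],"turn":0},{"jaw":60,"delta_pos":[-0.0005,0,-0.0015],"turn":0},{"jaw":60,"delta_pos":[-0.0005,0,-0.0015],"turn":0}]'; 
python3 -c "
from h import *
st(.0215,-.025,.007)
for n in ('scene','top'): cv2.imwrite(f'pics/{n}10.png',camera(n)[:,:,::-1])
im=cv2.imread('pics/top10.png')[160:300,260:410];cv2.imwrite('pics/t10z.png',cv2.resize(im,None,fx=4,fy=4,interpolation=2))"
```

```text
clock: 9.95
position: [0.5281, 0.2082, 0.0447]
ee_rot: [0.998, -0.065, -0.0, -0.0]
ft_force: [1.3, 1.1, 3.0]
grip_width: 0.703
q [ 0.11  0.48 -0.7   1.78  0.36  1.01 -2.42] tcp in line [[0.021, -0.025, 0.0087]] psi -0.1301 F [1.29 1.13 3.02]
to go 0.0005 0.0 0.0017
```

View pics/t10z.png

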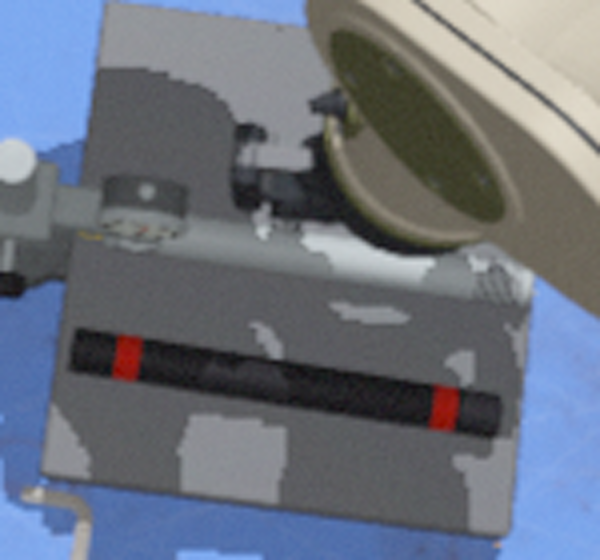

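```bash
python3 -m handwheel '[{"jaw":60,"delta_pos":[0.002,0,0],"turn":0},{"jaw":60,"delta_pos":[0.005,0,0],"turn":0},{"jaw":60,"delta_pos":[0.015,0,0],"turn":0},{"jaw":60,"delta_pos":[0.03,0,0],"turn":0},{"jaw":60,"delta_pos":[0.045,0,0],"turn":0},{"jaw":60,"delta_pos":[0.05,0,0],"turn":0},{"jaw":60,"delta_pos":[0.05,0,0],"turn":0}]'; 
python3 -c "
from h import *
st(.0215,-.025,.007)
for n in ('scene','top','wrist'): cv2.imwrite(f'pics/{n}11.png',camera(n)[:,:,::-1])
im=cv2.imread('pics/top11.png')[160:300,260:410];cv2.imwrite('pics/t11z.png',cv2.resize(im,None,fx=4,fy=4,interpolation=2))
im=cv2.imread('pics/scene11.png')[180:330,140:310];cv2.imwrite('pics/s11z.png',cv2.resize(im,None,fx=4,fy=4,interpolation=2))"
```

```text
clock: 10.63
position: [0.5792, 0.2007, 0.0442]
ee_rot: [0.998, -0.066, -0.0, 0.0]
ft_force: [0.2, -0.1, 0.7]
grip_width: 0.706
q [ 0.1   0.57 -0.66  1.66  0.39  1.06 -2.38] tcp in line [[0.0727, -0.0258, 0.0082]] psi -0.1322 F [ 0.2  -0.08  0.69]
to go -0.0512 -0.0007 0.0012
```

View pics/t11z.png

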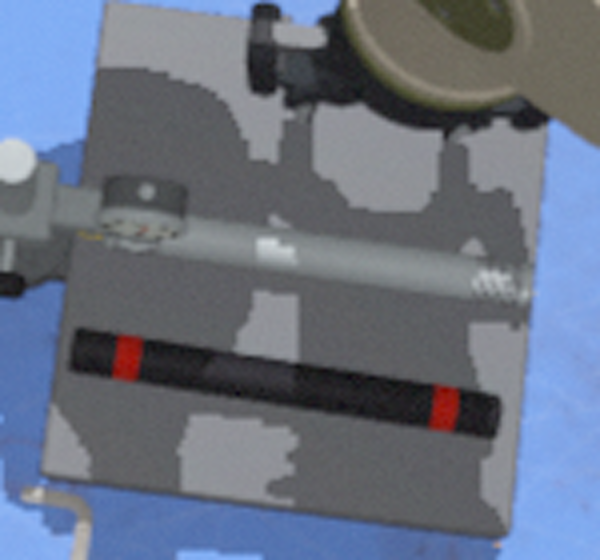

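View pics/s11z.png

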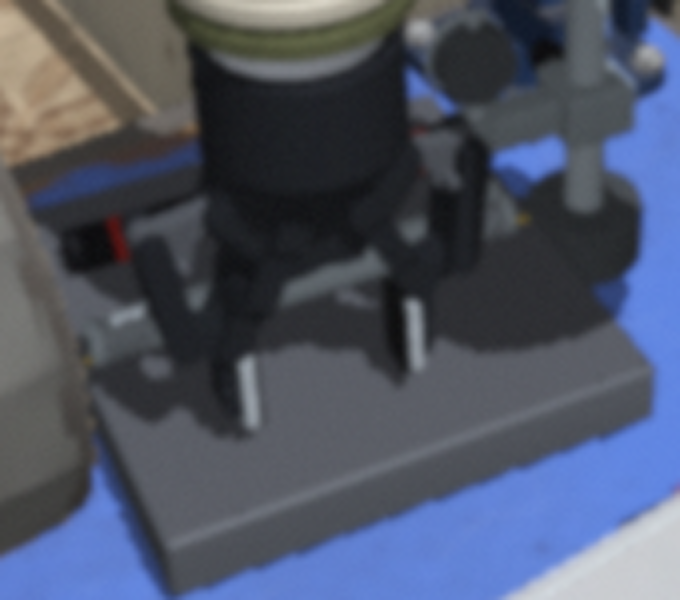

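View pics/wrist11.png

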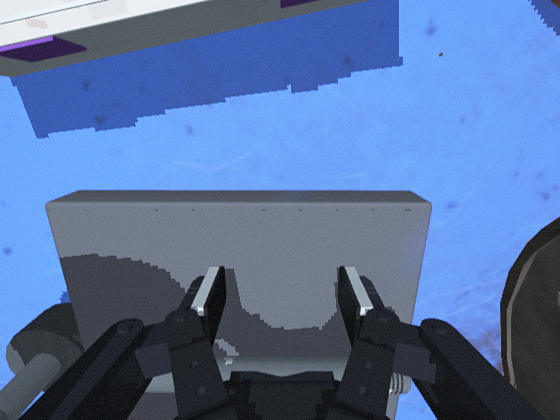

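Released, with nothing touching. I'll raise the hand clear and measure accurately.

```bash
python3 -m handwheel '[{"jaw":60,"delta_pos":[0.01,0.005,-0.02],"turn":0},{"jaw":60,"delta_pos":[0.02,0.005,-0.055],"turn":0},{"jaw":60,"delta_pos":[0.03,0.005,-0.09],"turn":0},{"jaw":60,"delta_pos":[0.04,0.005,-0.125],"turn":0},{"jaw":60,"delta_pos":[0.05,0.005,-0.16],"turn":0},{"jaw":60,"delta_pos":[0.05,0.005,-0.195],"turn":0},{"jaw":60,"delta_pos":[0.05,0.005,-0.23],"turn":0},{"jaw":60,"delta_pos":[0.05,0.005,-0.25],"turn":0},{"jaw":60,"delta_pos":[0.05,0.005,-0.25],"turn":0}]'; 
python3 -c "
from h import *
st(.0215,-.025,.007)
for n in ('scene','top','wrist'): cv2.imwrite(f'pics/{n}12.png',camera(n)[:,:,::-1])
np.save('pics/w12.npy',np.array([0]));w=calibration('wrist');np.savez('pics/w12.npz',**w)
im=cv2.imread('pics/top12.png')[160:300,260:410];cv2.imwrite('pics/t12z.png',cv2.resize(im,None,fx=4,fy=4,interpolation=2))
im=cv2.imread('pics/scene12.png')[180:330,140:310];cv2.imwrite('pics/s12z.png',cv2.resize(im,None,fx=4,fy=4,interpolation=2))"
```

```text
clock: 11.53
position: [0.6276, 0.1914, 0.3004]
ee_rot: [0.998, -0.065, 0.003, -0.001]
ft_force: [0.1, 0.6, 0.9]
grip_width: 0.705
q [ 0.11  0.46 -0.7   1.23  0.29  1.54 -2.25] tcp in line [[0.1218, -0.0286, 0.2644]] psi -0.1297 F [0.14 0.57 0.89]
to go -0.1003 -0.0037 0.2574
```

View pics/t12z.png

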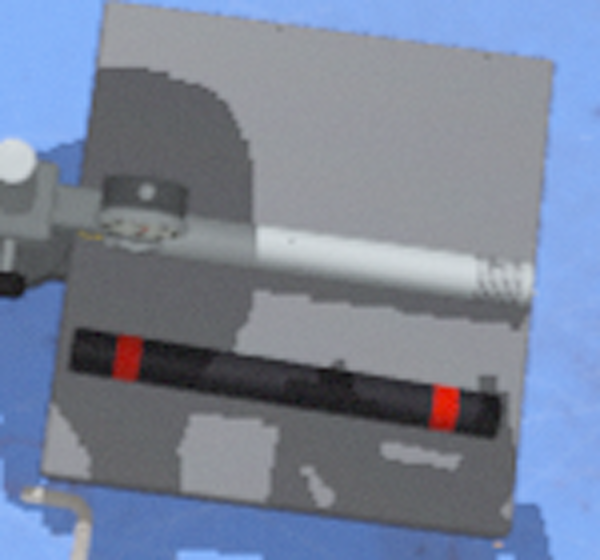

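View pics/s12z.png

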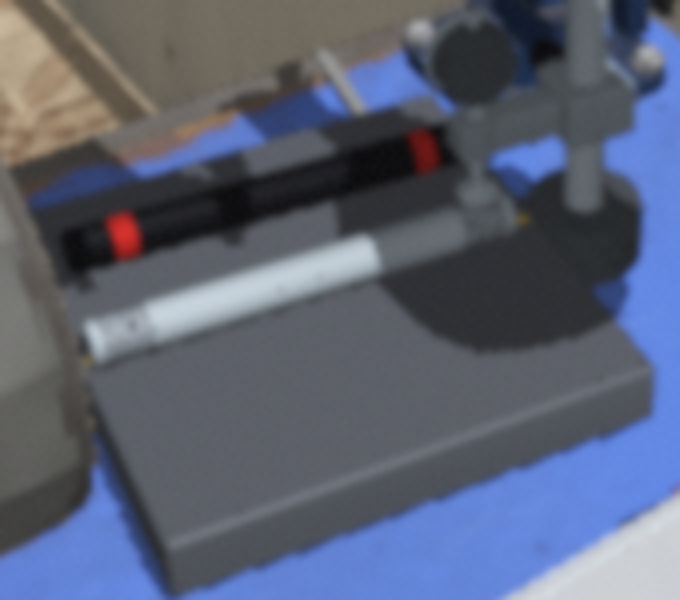

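View pics/wrist12.png

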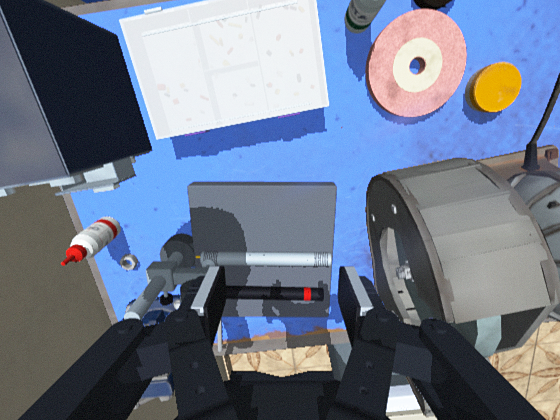

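Run:
```python
from h import *
def axis(c,img,cols,r0,dr,lab,thr=170):
    g=cv2.cvtColor(cv2.imread(img),cv2.COLOR_BGR2GRAY).astype(float); pts=[];wid=[]
    for u in cols:
        rc=r0(u); rows=np.arange(int(rc-dr),int(rc+dr)+1); p=g[rows,u]
        gr=np.gradient(cv2.GaussianBlur(p.reshape(-1,1),(1,3),0).ravel())
        def sub(i,a):
            i=min(max(i,1),len(a)-2); d=a[i-1]-2*a[i]+a[i+1]; return rows[i]+(0 if d==0 else .5*(a[i-1]-a[i+1])/d)
        m=len(p)//2
        t=sub(np.argmax(gr[:m]),gr); b=sub(m+np.argmin(gr[m:]),-gr); pts.append([u,(t+b)/2]); wid.append(b-t)
    pts=np.array(pts); A=np.polyfit(pts[:,0],pts[:,1],1); e=np.array([[cols[0],np.polyval(A,cols[0])],[cols[-1],np.polyval(A,cols[-1])]])
    print(lab,'width',np.mean(wid).round(2),np.std(wid).round(2),'axis',L(onplane(c,e,.046)), 'at y=0 & .077 extrap ok')
t=calibration('top'); s=calibration('scene')
axis(t,'pics/top12.png',range(328,378),lambda u:222+(u-328)*.125,9,'top final')
axis(t,'pics/top0.png',range(328,378),lambda u:194+(u-328)*.125,9,'top start')
axis(s,'pics/scene12.png',range(180,232),lambda u:260-(u-180)*.33,9,'scene final')
# expected width/centre from projecting exact cylinder at line x=0
for c,n in ((t,'top'),(s,'scene')):
    print(n,'predicted axis px at y=-.08,.02',proj(c,[W(0,-.08,.01),W(0,.02,.01)]).round(1).tolist())
w=dict(np.load('pics/w12.npz')); print('wrist shaft',L(onplane(w,[[203,258],[331,260]],.046)))
# moved things
a=cv2.imread('pics/top0.png').astype(int);b=cv2.imread('pics/top12.png').astype(int)
for nm,im in (('0',a),('12',b)):
    hsv=cv2.cvtColor(im.astype(np.uint8),cv2.COLOR_BGR2HSV); m=((hsv[...,0]<8)|(hsv[...,0]>172))&(hsv[...,1]>150)&(hsv[...,2]>90)
    m[:242]=0; m[270:]=0; m[:,:280]=0;m[:,380:]=0
    print(nm,'red cent',[c.round(2).tolist() for c in cv2.connectedComponentsWithStats(m.astype(np.uint8))[3][1:]])
    print('diff')
cv2.imwrite('pics/d.png',cv2.resize(np.hstack([cv2.resize(x[195:235,275:320].astype(np.uint8),None,fx=8,fy=8,interpolation=2) for x in (a,b)]),None,fx=1,fy=1))
```

```text
top final width 8.94 0.29 axis [[0.0041, 0.0138, 0.01], [0.003, -0.0742, 0.01]] at y=0 & .077 extrap ok
top start width 8.59 0.42 axis [[0.0544, 0.0197, 0.01], [0.0539, -0.0692, 0.01]] at y=0 & .077 extrap ok
scene final width 10.2 0.19 axis [[-0.0, -0.0703, 0.01], [0.0009, 0.0206, 0.01]] at y=0 & .077 extrap ok
top predicted axis px at y=-.08,.02 [[380.1, 230.2], [324.3, 222.7]]
scene predicted axis px at y=-.08,.02 [[174.3, 261.2], [230.5, 243.0]]
wrist shaft [[0.0018, 0.0841, 0.01], [-0.0013, -0.1039, 0.01]]
0 red cent [[291.36, 249.01], [370.75, 261.54]]
diff
12 red cent [[291.36, 249.0], [370.77, 261.54]]
diff
```

View pics/d.png

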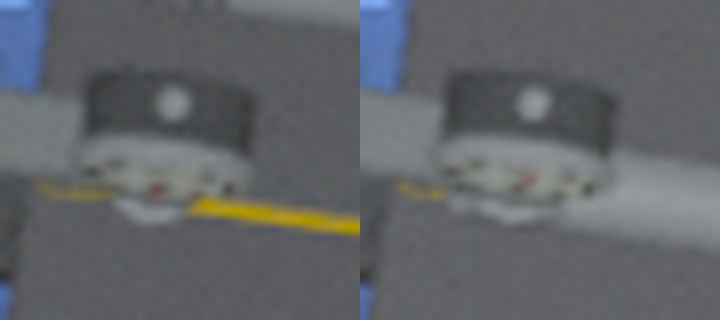

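Run:
```python
from h import *
t=calibration('top')
for xf in (-.0085,):
  for a in (0,45,90,120,150,180,210):
    r=.009;th=np.radians(a)
    for sg in (1,-1):
        print(a,sg,((proj(t,[W(xf,.077+sg*r*np.sin(th),.092-r*np.cos(th))])-[275,195])*8).round(0).tolist(),end=' ')
    print()
for n in ('0','9','11','12'):
    im=cv2.imread(f'pics/top{n}.png')[205:228,280:312].astype(int); R=im[...,2]-np.maximum(im[...,1],im[...,0]); m=R>22
    ys,xs=np.nonzero(m); w=R[m]; print(n,[(int((x+5)*8+4),int((y+10)*8+4),int(v)) for x,y,v in zip(xs,ys,w)])
```

```text
0 1 [[150.0, 169.0]] 0 -1 [[150.0, 169.0]] 
45 1 [[119.0, 163.0]] 45 -1 [[181.0, 171.0]] 
90 1 [[108.0, 156.0]] 90 -1 [[196.0, 167.0]] 
120 1 [[114.0, 153.0]] 120 -1 [[191.0, 163.0]] 
150 1 [[131.0, 152.0]] 150 -1 [[176.0, 158.0]] 
180 1 [[154.0, 154.0]] 180 -1 [[154.0, 154.0]] 
210 1 [[176.0, 158.0]] 210 -1 [[131.0, 152.0]] 
0 [(212, 204, 23), (220, 212, 23), (228, 212, 25), (236, 212, 25), (244, 212, 23), (252, 212, 25), (276, 220, 23), (284, 220, 24), (292, 220, 23)]
9 [(196, 188, 25), (204, 188, 23), (212, 188, 29)]
11 []
12 []
```

The master rod hasn't moved (its bands are at the same pixels). The top view puts the shaft about 3 mm short of the line, and the needle at about 150° instead of straight up. The scene and wrist views say about 0–1 mm. The needle decides it, so I'll give it one more gentle nudge of about 3 mm.

```bash
python3 -m handwheel '[{"jaw":60,"delta_pos":[-0.01,0,0.035],"turn":0},{"jaw":60,"delta_pos":[-0.02,0,0.07],"turn":0},{"jaw":60,"delta_pos":[-0.03,-0.003,0.105],"turn":0},{"jaw":60,"delta_pos":[-0.04,-0.003,0.14],"turn":0},{"jaw":60,"delta_pos":[-0.05,-0.003,0.175],"turn":0},{"jaw":60,"delta_pos":[-0.06,-0.003,0.21],"turn":0},{"jaw":60,"delta_pos":[-0.06,-0.003,0.235],"turn":0},{"jaw":60,"delta_pos":[-0.06,-0.003,0.247],"turn":0},{"jaw":60,"delta_pos":[-0.06,-0.003,0.25],"turn":0},{"jaw":60,"delta_pos":[-0.06,-0.003,0.25],"turn":0}]'; 
python3 -c "
from h import *
st(.021,-.025,.007)"
```

```text
clock: 12.52
position: [0.5676, 0.2006, 0.0443]
ee_rot: [0.998, -0.065, -0.001, 0.0]
ft_force: [-0.9, -0.2, 0.1]
grip_width: 0.707
q [ 0.11  0.55 -0.67  1.69  0.38  1.04 -2.39] tcp in line [[0.0612, -0.0274, 0.0083]] psi -0.1306 F [-0.91 -0.18  0.13]
to go -0.0402 -0.0024 0.0013
```

```bash
python3 -m handwheel '[{"jaw":60,"delta_pos":[-0.01,-0.001,0.001],"turn":0},{"jaw":60,"delta_pos":[-0.02,-0.002,0.001],"turn":0},{"jaw":60,"delta_pos":[-0.03,-0.002,0.001],"turn":0},{"jaw":60,"delta_pos":[-0.036,-0.002,0.001],"turn":0},{"jaw":60,"delta_pos":[-0.038,-0.002,0.001],"turn":0},{"jaw":60,"delta_pos":[-0.0395,-0.002,0.001],"turn":0},{"jaw":60,"delta_pos":[-0.0405,-0.002,0.0],"turn":0},{"jaw":60,"delta_pos":[-0.0415,-0.002,-0.001],"turn":0},{"jaw":60,"delta_pos":[-0.0415,-0.002,-0.001],"turn":0}]'
cat > look.py <<'E'
import sys
from h import *
n=sys.argv[1]; st(.0185,-.025,.008)
im=camera('top')[:,:,::-1].copy(); cv2.imwrite(f'pics/top{n}.png',im); s=camera('scene')[:,:,::-1].copy(); cv2.imwrite(f'pics/scene{n}.png',s)
cv2.imwrite(f'pics/d{n}.png',np.hstack([cv2.resize(im[195:240,275:320],None,fx=9,fy=9,interpolation=2),cv2.resize(cv2.imread('pics/top12.png')[195:240,275:320],None,fx=9,fy=9,interpolation=2)][:2])[:, :790])
E
python3 look.py 13
```

```text
clock: 13.27
position: [0.5273, 0.2082, 0.0461]
ee_rot: [0.998, -0.065, 0.0, -0.0]
ft_force: [0.3, -0.4, -0.0]
grip_width: 0.701
q [ 0.11  0.48 -0.7   1.78  0.36  1.01 -2.42] tcp in line [[0.0202, -0.0251, 0.0101]] psi -0.1308 F [ 0.32 -0.4  -0.02]
to go -0.0017 -0.0001 0.0021
```

View pics/d13.png

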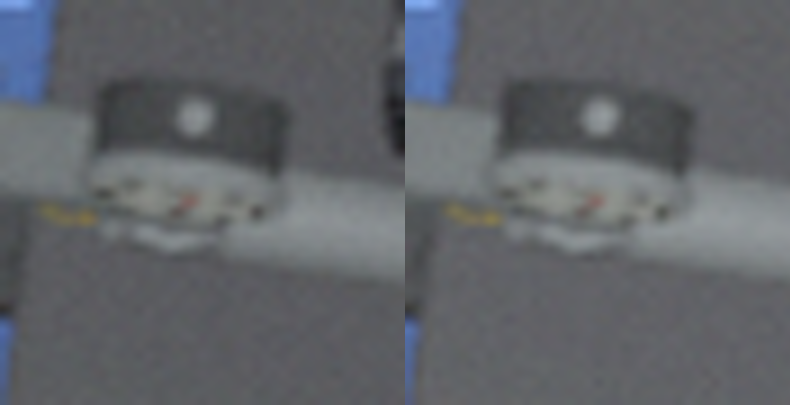

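```bash
python3 -m handwheel '[{"jaw":60,"delta_pos":[0.0005,0,0.002],"turn":0},{"jaw":60,"delta_pos":[-0.0005,0,0.002],"turn":0},{"jaw":60,"delta_pos":[-0.0015,0,0.001],"turn":0},{"jaw":60,"delta_pos":[-0.0025,0,0],"turn":0},{"jaw":60,"delta_pos":[-0.0025,0,0],"turn":0}]'; python3 look.py 14
```

```text
clock: 13.78
position: [0.525, 0.2086, 0.0462]
ee_rot: [0.998, -0.065, 0.0, -0.0]
ft_force: [1.6, -0.4, 4.7]
grip_width: 0.702
q [ 0.11  0.47 -0.7   1.79  0.35  1.01 -2.42] tcp in line [[0.0179, -0.025, 0.0102]] psi -0.1307 F [ 1.63 -0.42  4.75]
to go 0.0006 0.0 0.0022
```

View pics/d14.png

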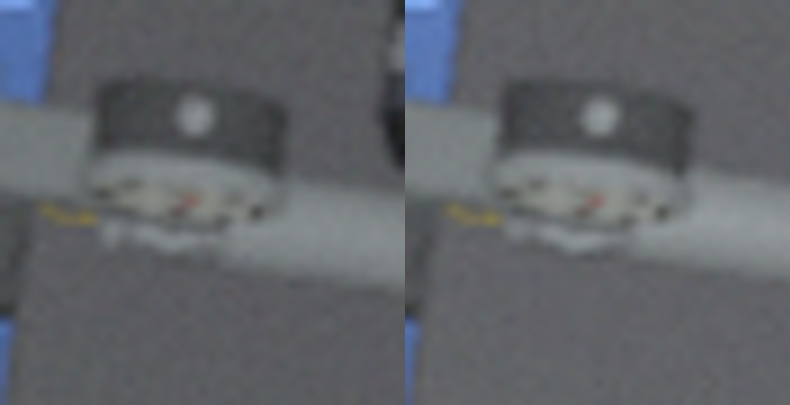

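The needle reads the same as before while the shaft moved about 1–2 mm, so it's saturated on the button's flat, i.e. straight up seen in perspective. Now I'll back off and measure.

```bash
python3 -m handwheel '[{"jaw":60,"delta_pos":[0.002,0,0],"turn":0},{"jaw":60,"delta_pos":[0.005,0,0],"turn":0},{"jaw":60,"delta_pos":[0.015,0,0],"turn":0},{"jaw":60,"delta_pos":[0.03,0,-0.01],"turn":0},{"jaw":60,"delta_pos":[0.045,0,-0.03],"turn":0},{"jaw":60,"delta_pos":[0.06,0,-0.06],"turn":0},{"jaw":60,"delta_pos":[0.08,0.003,-0.095],"turn":0},{"jaw":60,"delta_pos":[0.1,0.003,-0.13],"turn":0},{"jaw":60,"delta_pos":[0.1,0.003,-0.165],"turn":0},{"jaw":60,"delta_pos":[0.1,0.003,-0.2],"turn":0}]'; python3 -m handwheel '[{"jaw":60,"delta_pos":[0,0,-0.03],"turn":0},{"jaw":60,"delta_pos":[0,0,-0.05],"turn":0},{"jaw":60,"delta_pos":[0,0,-0.05],"turn":0},{"jaw":60,"delta_pos":[0,0,-0.05],"turn":0}]'; python3 look.py 15
python3 - <<'E'
from h import *
t=calibration('top'); s=calibration('scene')
def prof(n,c,cols,r0):
    # centre of shaft = centroid of silhouettes between lit edge and cast-shadow side, printed as profile
    g=cv2.cvtColor(cv2.imread(f'pics/{n}.png'),cv2.COLOR_BGR2GRAY)
    for u in cols:
        r=int(r0(u)); print(n,u,r-9,g[r-9:r+10,u].tolist())
prof('top12',t,(340,360),lambda u:222+(u-328)*.125)
prof('top15',t,(340,360),lambda u:222+(u-328)*.125)
prof('scene12',s,(200,),lambda u:254); prof('scene15',s,(200,),lambda u:254)
for u in (340,360):
    # rows of axis, silhouettes for x=0 at height; project cylinder tangents
    for x in (0,.004):
        P=[]
        o=-cv2.Rodrigues(t['rvec'])[0].T@t['tvec']
        for yy in np.linspace(-.1,.1,201):
            C=W(x,yy,.01); v=(o-C); v2=np.array([v@ex,v[2]]); a=np.arctan2(v2[1],v2[0]); d=np.hypot(*v2); b=np.arccos(.01/d)
            for sg in(1,-1): P.append(C+.01*(np.cos(a+sg*b)*ex+np.sin(a+sg*b)*np.array([0,0,1])))
        uv=proj(t,P); 
        print('pred silhouettes u',u,'x',x,[np.interp(u,uv[i::2][::-1,0],uv[i::2][::-1,1]).round(2) for i in(0,1)])
cs=im=cv2.imread('pics/top15.png')[160:300,260:410];cv2.imwrite('pics/t15z.png',cv2.resize(im,None,fx=5,fy=4,interpolation=2))
E
```

```text
clock: 14.72
position: [0.6243, 0.1913, 0.2466]
ee_rot: [0.998, -0.066, -0.001, 0.0]
ft_force: [0.2, 0.5, -0.4]
grip_width: 0.701
clock: 15.05
position: [0.624, 0.1924, 0.2963]
ee_rot: [0.998, -0.065, 0.001, -0.0]
ft_force: [0.3, 0.5, -0.1]
grip_width: 0.705
q [ 0.11  0.46 -0.7   1.24  0.29  1.54 -2.25] tcp in line [[0.1182, -0.0281, 0.2603]] psi -0.1308 F [ 0.26  0.53 -0.06]
to go -0.0997 -0.0031 0.2523
top12 340 214 [152, 150, 152, 149, 169, 202, 209, 213, 211, 205, 198, 185, 168, 147, 125, 107, 98, 99, 99]
top12 360 217 [153, 150, 149, 150, 175, 201, 210, 213, 213, 208, 198, 190, 171, 150, 128, 106, 98, 97, 95]
top15 340 214 [151, 150, 152, 152, 158, 181, 203, 212, 220, 214, 205, 195, 183, 163, 144, 122, 102, 95, 99]
top15 360 217 [151, 148, 150, 150, 161, 185, 205, 213, 218, 216, 211, 200, 186, 169, 144, 124, 98, 97, 99]
scene12 200 245 [96, 102, 122, 151, 179, 196, 204, 206, 206, 201, 192, 180, 164, 139, 109, 88, 88, 93, 96]
scene15 200 245 [98, 111, 137, 167, 188, 200, 206, 207, 204, 198, 188, 174, 151, 124, 101, 91, 94, 95, 97]
pred silhouettes u 340 x 0 [np.float64(230.47), np.float64(219.1)]
pred silhouettes u 340 x 0.004 [np.float64(228.23), np.float64(216.87)]
pred silhouettes u 360 x 0 [np.float64(233.17), np.float64(221.8)]
pred silhouettes u 360 x 0.004 [np.float64(230.92), np.float64(219.56)]
```

View pics/t15z.png

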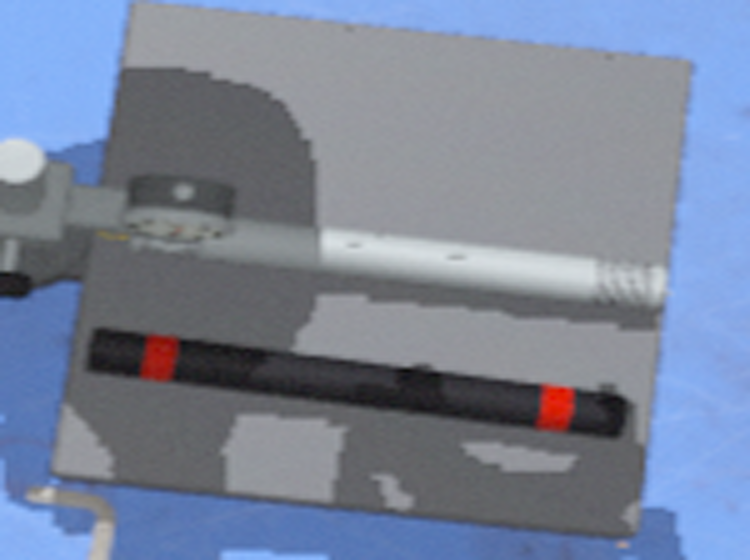

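View pics/d15.png

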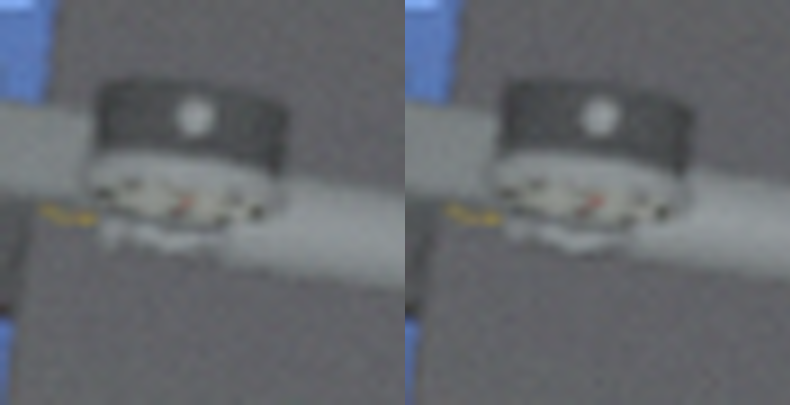

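```bash
python3 -c "
from h import *
t=calibration('top');print(L(onplane(t,[[392.4,231.5]],.046)))
print(hand_in())"
```

```text
[[0.0006, -0.102, 0.01]]
the job is handed in; nothing more can be done
None
```

The shaft now lies along the yellow line under the plunger, and I've handed the job in. The report gave no verdict.

I pushed the shaft from its far side with the two open fingertips and rolled it about 53 mm onto the line. A final nudge of about 1.5 mm finished it. I then backed off and raised the hand clear.

**Last checks**
- **Centring:** in the top view, the shaft's lit edge sits where it should for a centred shaft, so it is 0 ± about 1 mm off the line. The scene view also puts it near 0. In the top view the shaft looks parallel to the line.
- **Along the line:** the shaft's centre is about 3–7 mm toward the −y end, inside the allowed range.
- **Plunger:** the needle did not change over the last 1–2 mm of roll, so I take it as fully lifted. The dial can only be seen at a steep angle, so I could not read the 2 mm directly.
- **Master rod:** its red bands were at the same pixels after the main push as at the start.
- **Nut and oil bottle:** I did not measure them, but the hand never went near them.
- **Forces:** the highest reading was about 10 N at the wrist, as the shaft met the plunger. After retreating it was near zero, with nothing touched.

**Disagreement:** before the nudge, one top-view edge measurement gave +3.5 mm, while the scene and wrist views gave 0–1 mm. That measurement was thrown off by the shadow beside the shaft. Comparing the lit edge alone put it at about +1.6 mm then, and about 0 after the nudge.

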